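# Feed a blank under a press guard with a push stick

## Robot

A 7-joint arm with a two-finger parallel gripper is mounted at the origin on the work surface. World frame = base frame: x ahead of the robot, y to its left, z up, the work surface at z = 0. Lengths are in mm, angles in degrees, forces in N, time in s.
With the tool pointing down it reaches from about 400 to 925 mm from the base axis. Payload 4.1 kg.
Tool frame: the origin (TCP) lies midway between the tips of the shut fingers; the grasp point (between the pads) lies env.grip_depth behind it (env.grip_depth is the distance from the TCP to the grasp point, in mm); z points along the fingers, y is the line along which they close (so a half turn about z gives the same grasp; the last joint's range is limited). The gripper opens to 85 mm and grips with 20 to 120 N. Pads are 22 mm wide; open, the fingers measure 114 mm over their backs; the gripper's body (76 mm by 85 mm) begins 54 mm behind the grasp point. The pads swing forward as they close: fully open they stand 13 mm farther back than shut.
Start: joints at [-69.901, 22.827, 2.584, 88.041, -1.071, 69.15, -2.905], TCP at [282.595, 585.392, 231.347] pointing down, gripper open.
Joint ranges: [-161.44, 161.44], [-28.35, 127.94], [-78.24, 83.42], [0, 140.83], [-78.03, 258.03], [13.02, 114.36], [-168.23, 168.23]. Speed limits (degrees/s): [147.25, 147.25, 180, 180, 180, 180, 180].

## Interface

Orientations are given as a 3x3 rotation matrix whose columns are the frame's x, y, z axes.
In Python, from workcell import env gives the robot as it stands.
- The arm moves only by the shell command python3 -m inch 'ROWS' [OPENING]. ROWS is JSON, a list of rows, each a list of 2 entries, a list of its own where there are three numbers: the shift along the tool's x, y, z in cm, then the turn about the tool's z in rad. In form: [[[tx, ty, tz], roll], ...]. A call has 1 to 5 rows; each row shifts and turns the commanded pose from where the row before left it, along the tool's axes as they then stand; what a row does not reach is not made up. A row lasts 1/12 s, in which the tool goes at most 41.7 mm and 7.16 degrees, less where a joint would pass 70% of its speed; a pose out of reach is approached as far as the arm can. A call is refused whole if a number of a shift passes 4.17 or a number of a turn 0.125, either way. A call with a gripper value outside its range is refused whole. OPENING is the gripper command: -1 is fully open, 1 is shut, values between are in proportion, set as the call begins (- or left out, the last holds). The fingers move at their own pace and stop on an object; the grip force is fixed at half the most. Time passes only in rows, so rows that do not move let the fingers close. It gives the time, the measured TCP pose, the force, the opening and the grip force at its end, in the units of the state.
- env.state(): the state, without advancing time (a new reading comes with each control period).
- env.camera(name): name is "side" or "top"; returns a dict with "image" (480x640x3 uint8, blue, green, red), "range_z" (480x640 float32, mm along the optical axis (not along the pixel's ray), 0 where there is no reading), "fx", "fy", "cx", "cy" (pixels), "k1" (the pictures are not rectified: a ray, as slopes to the right and down, at radius r is drawn at 1 + k1 r^2 times it, then the intrinsics apply), "camera_from_world" (4x4, takes a point from world to camera coordinates). Camera axes: x right, y down, z forward; pixel columns grow to the right and rows downward; lengths in mm; the calibration is good to about 2 mm. A picture is of the moment at which its call begins.
- env.close_job(): hands the job in; it is judged then, once.
The state is a dict: "time_s": time; "qpos": joint angles; "qvel": joint speeds; "tau": joint torques, N m; "ee_pos": TCP position; "eef_rot": TCP orientation; "contact_force": force on the tool from outside, world axes, zero at the start; "moment": the same for the moment, N m; "finger_gap": opening from 0.0 (shut) to 1.0 (fully open); "grip_force": force on a finger pad.
Only numpy, scipy, OpenCV 4.12 (cv2) and the standard library are available. Lean on these libraries where they do the work, as an engineer would, in place of code of your own. Each camera call takes 0.05 s, during which the arm holds its last target. There are 200 camera calls.

## Task

Pick up the orange push stick and use it to feed the aluminium blank lying on the press bed through the low opening under the yellow guard, all the way home against the hidden back stop, and seat it there with a firm push of about 15 N; never push it with more than 25 N and never touch the blank with the fingers. Then lay the push stick flat back in its blue cradle, let go, and leave everything else on the bench where it is.

Things in the scene. Friction and masses are not known exactly. Their poses are not given: they have to be found in the camera images.
- press: Guarded bench press, fixed: a flat steel bed 110 mm wide, top 20 mm above the table, from 210 mm before to 220 mm behind the front face of a yellow guard housing 143 mm wide, roof 72 mm above the table; green column on its rear half. Origin on the table under the middle of the guard's front face; x is the feed direction, into the opening, level; z up
- slot (a point): Middle of the opening's sill: on the bed's top, in the plane of the guard's front face; axes as the press. The opening is 63 mm wide, 26 mm high (20 to 46 mm above the table); the channel behind keeps that size. The back stop, backed by a hard rubber pad that gives about 1 mm under a firm push, is hidden in it, set anew each time: its face lies anywhere from 135 to 175 mm behind the front face
- jaws (a point): On the bed, midway between the outer ends of two dark tapered lead-in jaws, 18 mm high, 50 mm before the guard's face: 100 mm apart here, narrowing to 63 mm at the face
- roller (a point): Under a sprung rubber roller hidden in the channel, 90 mm behind the guard's face, on the bed's top. It presses the blank down with about 6 N: the blank's front edge meets a bump of about 3 to 9 N there, and beyond it slides with a drag of about 2 to 8 N
- home_pin (a joint): Brass sprung pin in the hidden stop's face: 0 when free, 0.008 m when the blank has pushed it flush with the face, which takes about 1 to 3 N. It cannot be seen from outside. Friction on the blank holds it in when the push ends
- blank: Plain aluminium plate 120 x 60 x 10 mm, about 0.2 kg, lying on the bed before the jaws, roughly but not exactly in line. Origin at the centre of its underside, x along its length, towards the opening
- blank_tail (a point): Middle of the blank's rear end face (the end away from the opening), where the stick pushes; 5 mm above the blank's underside
- stick: Orange push stick 245 mm long, 22 mm wide, about 0.12 kg, in the cradle. Origin on its underside, midway in the grip; x runs along it to the flat black pushing end at x = +140 mm. Front part 12 mm high; grip, taken across its width: 22 mm wide, 36 mm high, 42 mm long between two hand-stop flanges 44 mm wide (x 21 to 29 and -29 to -21 mm, 6 to 40 mm high); rear part to x = -105 mm, 18 mm high
- stick_tip (a point): Centre of the stick's flat pushing end, 22 mm wide and 12 mm high
- cradle: Blue steel cradle fixed to the table: a base plate 290 x 50 x 4 mm with two pairs of 14 mm high cheeks, 34 mm apart and 30 mm long, at x = +100 and -80 mm; the middle is open for the fingers. Origin on the table; the stick at home lies on the base plate (underside 4 mm above the table) between the cheeks with its origin over the cradle's and its x along the cradle's x
- spare_a: Bystander: another aluminium blank on the table, 120 x 60 x 10 mm
- screwdriver: Bystander: screwdriver with a green handle
- wrench: Bystander: steel wrench
- hammer: Bystander: hammer
- jar: Bystander: grey metal jar with a red cap, 60 mm across, 90 mm high
- glasses: Bystander: safety glasses with blue frame
- collar: Bystander: brass round offcut, 52 mm across, 30 mm high
Not all that is in view belongs to the job. Leave any purple look-alike of the blank alone. Of the things that look like the stick, the smaller one is meant.

How it is judged (in metres and radians):
On the way, in this order (a step that is already met when the one before it is completed fails the run):
1. the push stick has been lifted out of its cradle (z of stick in the frame of cradle above 0.03 m), for 0.1 s.
2. the blank is pressed home by the stick: home pin in by 7 mm or more and the stick pushing on the blank with 10 to 25 N (value of joint home_pin above 0.007 m and contact force between stick and blank above 10 N), for 0.15 s.
At the end, for the whole second after the job is handed in: The blank lies at rest in the channel behind the guard's face with the home pin still pushed in by at least 5.5 of its 8 mm, and the push stick lies still, flat and right way up on the cradle's base plate between its cheeks (within 25 mm along, 10 mm across and 0.12 rad of home) (value of joint home_pin above 0.0055 m and x of blank_tail in the frame of slot above 0.01 m and linear speed of each of blank, stick below 0.01 m/s and x of stick in the frame of cradle between -0.025 and 0.025 m and y of stick in the frame of cradle between -0.01 and 0.01 m and z of stick in the frame of cradle below 0.008 m and angle between the x axis of stick and the x axis of cradle, either way round below 0.12 rad and angle between stick's own z axis and vertical below 0.06 rad); the robot touches nothing.
It fails at once if the stick pushes the blank with more than 25 N (contact force between stick and blank above 25 N).
It fails at once if the fingers touch the blank (contact force between the fingers and blank above 0.5 N).
It fails at once if a bystander is moved by more than 20 mm (distance of any of spare_a, screwdriver, wrench, hammer, jar, glasses, collar from where it was at the start of the episode above 0.02 m).
It also fails if it takes over 70 s, if anything falls off the work surface, if the arm or the gripper's body presses on something with over 40 N, if the wrist force passes 120 N, or if a joint passes its speed limit or range.

## Working session

There is one attempt and no reset: what is moved stays moved. The work goes in short steps, Python scripts to look and compute and a shell command to move; the robot and the scene stay as the last step left them, time stands still between calls to the robot, and variables do not carry over. Pictures are saved under pics/ and viewed, at most 10 in all, crops included, and the job is handed in when it is done.

```bash
ls; mkdir -p pics
python3 - <<'E'
from workcell import env
import cv2,numpy as np
print(env.grip_depth, env.state())
for n in("top","side"):
    c=env.camera(n); cv2.imwrite(f"pics/{n}0.png",c["image"]); np.savez(f"{n}0.npz",**c)
    print(n,c["fx"],c["cx"],c["cy"],c["k1"],c["camera_from_world"].round(3).tolist())
E
```

```text
pics
18.700000000000003 {'time_s': 0.0, 'qpos': array([-69.9003309 ,  22.87403752,   2.57711611,  88.1167838 ,
        -1.07163733,  69.14941138,  -2.90492743]), 'qvel': array([-0.00858432, -0.06189991,  0.00041638,  0.04576911,  0.11395194,
       -0.03523632, -0.01355286]), 'tau': array([ 4.54824385e-04, -4.75119245e+01,  1.36499014e+00, -2.54220343e+01,
        1.16454696e-02,  9.80885496e-03,  4.82126893e-06]), 'ee_pos': array([282.27964883, 584.77844907, 230.21821123]), 'eef_rot': array([[-9.00601257e-01,  4.34645576e-01, -7.74723142e-04],
       [ 4.34646251e-01,  9.00599317e-01, -1.87283722e-03],
       [-1.16305279e-04, -2.02341006e-03, -9.99997946e-01]]), 'contact_force': array([ 0.28871327, -0.28493748,  0.3878865 ]), 'moment': array([ 0.0287744 ,  0.00532467, -0.03900945]), 'grip_force': 0.0, 'finger_gap': 0.9961391364350137}
top 449.9903765043831 307.8711653133885 238.60142814009313 -0.0898499954432204 [[0.015, -1.0, 0.027, 23.654], [-0.996, -0.018, -0.084, 503.01], [0.085, -0.026, -0.996, 1031.16], [0.0, 0.0, 0.0, 1.0]]
side 611.1975898379583 319.59715479373875 235.1656868633382 0.02682470269958694 [[0.732, -0.68, -0.023, -326.318], [-0.364, -0.362, -0.858, 260.096], [0.576, 0.637, -0.512, 1357.532], [0.0, 0.0, 0.0, 1.0]]
```

View pics/top0.png

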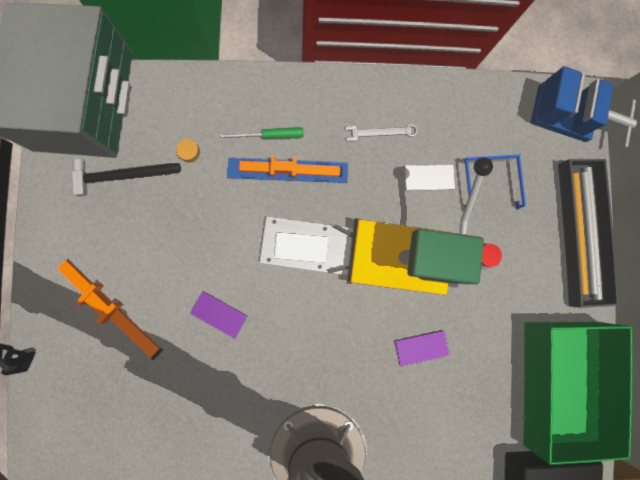

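View pics/side0.png

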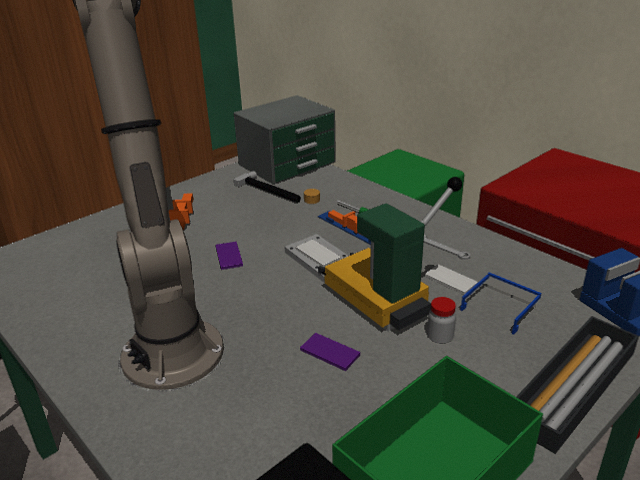

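Candidates for the stick are the orange one in the blue cradle at (288,169), about 102 px long, and the loose orange one at (108,308), about 135 px. The smaller one in the cradle fits, and its longer, tip side points right. The blank is the white plate on the bed at (301,247). The purple plates, and the spare at (430,178), are to be left alone. I'll confirm with a rectified crop and measure.

```bash
cat > h.py <<'E'
import numpy as np,cv2
def load(f): return dict(np.load(f))
def proj(c,P):
    T=c["camera_from_world"];p=np.asarray(P,float)@T[:3,:3].T+T[:3,3]
    s=p[...,:2]/p[...,2:];s=s*(1+c["k1"]*(s**2).sum(-1,keepdims=True))
    return np.stack([s[...,0]*c["fx"]+c["cx"],s[...,1]*c["fy"]+c["cy"]],-1)
def cloud(c):
    K=np.array([[c["fx"],0,c["cx"]],[0,c["fy"],c["cy"]],[0,0,1.]]);h,w=c["range_z"].shape
    g=np.stack(np.meshgrid(np.arange(w),np.arange(h)),-1).reshape(-1,1,2).astype(float)
    n=cv2.undistortPoints(g,K,np.array([c["k1"],0,0,0.]))[:,0]
    r=np.c_[n,np.ones(len(n))]*c["range_z"].reshape(-1,1);T=c["camera_from_world"]
    return ((r-T[:3,3])@T[:3,:3]).reshape(h,w,3)   # R^T (r-t)
def ortho(c,z,x0,x1,y0,y1,s=2):   # rows: x decreasing, cols: y decreasing; s px/mm
    xs=np.arange(x1,x0,-1/s);ys=np.arange(y1,y0,-1/s)
    P=np.stack(np.broadcast_arrays(xs[:,None],ys[None],z),-1);u=proj(c,P).astype(np.float32)
    return cv2.remap(c["image"],u[...,0],u[...,1],cv2.INTER_CUBIC)
def rect(mask,z,c,x1,y1,s=2):
    n,l,st,_=cv2.connectedComponentsWithStats(mask.astype(np.uint8));k=1+st[1:,4].argmax()
    v,u=np.nonzero(l==k);p=np.c_[x1-v/s,y1-u/s].astype(np.float32)
    (cx,cy),(a,b),th=cv2.minAreaRect(p);bx=cv2.boxPoints(((cx,cy),(a,b),th))
    e=max((bx[1]-bx[0],bx[2]-bx[1]),key=np.linalg.norm);e=e if e[1]<0 else -e
    return np.round([cx,cy,max(a,b),min(a,b),np.degrees(np.arctan2(e[0],-e[1]))],2)
E
python3 - <<'E'
from h import *
c=load("top0.npz");P=cloud(c);im=c["image"];hsv=cv2.cvtColor(im,cv2.COLOR_BGR2HSV)
for n,(u,v) in dict(table=(330,200),bed=(268,245),blank=(301,247),guard=(370,235),guard2=(375,275),grip=(283,167),front=(320,170),plate=(344,172)).items(): print(n,(u,v),P[v,u].round(1),hsv[v,u])
x0,x1,y0,y1=430,700,-140,240
O=ortho(c,20,x0,x1,y0,y1);cv2.imwrite("pics/o20.png",O)
for n,z,f in [("blank",30,lambda h:(h[...,1]<25)&(h[...,2]>225)),("guard",72,lambda h:(h[...,0]>20)&(h[...,0]<32)&(h[...,1]>200)&(h[...,2]>60)),
  ("cradle",4,lambda h:((h[...,0]>95)&(h[...,0]<125)&(h[...,1]>120))|((h[...,0]<19)&(h[...,1]>150))),("stick",16,lambda h:(h[...,0]<19)&(h[...,1]>150))]:
    o=ortho(c,z,x0,x1,y0,y1);m=f(cv2.cvtColor(o,cv2.COLOR_BGR2HSV));print(n,rect(m,z,c,x1,y1))
E
```

```text
table (330, 200) [598.6 -20.4  -0.6] [ 18  20 162]
bed (268, 245) [485.9 124.7  21.1] [ 18  12 217]
blank (301, 247) [481.9  47.8  31.4] [ 30   3 240]
guard (370, 235) [ 508.6 -105.3   74. ] [ 25 244 241]
guard2 (375, 275) [ 419.6 -117.3   71.5] [ 25 244 241]
grip (283, 167) [667.3  93.   39.6] [ 16 219 241]
front (320, 170) [668.    5.4  14.9] [ 16 215 241]
plate (344, 172) [666.4 -53.    6.9] [109 148 167]
blank [471.82  28.81 157.87  79.43  -4.32]
guard [ 486.75 -102.75  112.5    73.5   -90.  ]
cradle [676.    78.25 243.5   48.    -0.  ]
stick [ 6.7460e+02  7.8010e+01  2.4112e+02  5.0030e+01 -5.7000e-01]
```

View pics/o20.png

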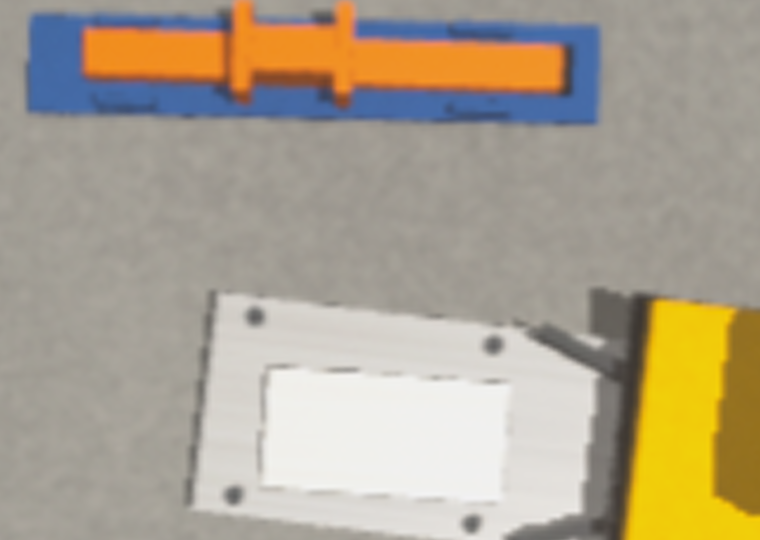

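The crop shows the small orange stick in its cradle, grip at (290,50) and black tip at (568,70) on the right. The blank's corners are about (268,367), (508,382), (500,500) and (262,487). The bed and guard are turned roughly 5° clockwise. I'll refine the fits.

Run:
```python
from h import *
c=load("top0.npz")
x0,x1,y0,y1=360,720,-320,260
def go(n,z,f):
    o=ortho(c,z,x0,x1,y0,y1);h=cv2.cvtColor(o,cv2.COLOR_BGR2HSV).astype(int);m=f(h);m=cv2.morphologyEx(m.astype(np.uint8),cv2.MORPH_OPEN,np.ones((5,5)))
    print(n,rect(m,z,c,x1,y1));return m
go("blank",30,lambda h:(h[...,1]<9)&(h[...,2]>232))
g=go("guard",72,lambda h:(h[...,0]>20)&(h[...,0]<32)&(h[...,1]>200)&(h[...,2]>60))
b=go("bed",20,lambda h:(h[...,1]<17)&(h[...,2]>190))
cr=go("cradle",4,lambda h:((h[...,0]>95)&(h[...,0]<125)&(h[...,1]>100))|((h[...,0]<19)&(h[...,1]>150)))
s=go("stick16",16,lambda h:(h[...,0]<19)&(h[...,1]>150))
s4=go("stick40",40,lambda h:(h[...,0]<19)&(h[...,1]>150))
# line edges, mm
def left(m,xs): # first col per row
    p=[(x,y1-np.nonzero(m[int((x1-x)*2)])[0].min()/2) for x in xs]
    k=np.polyfit(*np.array(p).T,1);r=np.array(p)[:,1]-np.polyval(k,np.array(p)[:,0]);print("  leftedge y=",k.round(4),"at x",xs[0],np.polyval(k,xs[0]).round(1),"res",r.std().round(2),"deg",np.degrees(np.arctan(k[0])).round(2))
def edge(m,ys,fn):
    p=[(y,x1-fn(np.nonzero(m[:,int((y1-y)*2)])[0])/2) for y in ys]
    k=np.polyfit(*np.array(p).T,1);r=np.array(p)[:,1]-np.polyval(k,np.array(p)[:,0]);print("  edge x=",k.round(4),"res",r.std().round(2),"deg",np.degrees(np.arctan(k[0])).round(2))
left(g,range(440,550,5));left(b,range(455,545,5))
edge(b,range(20,130,5),np.min);edge(b,range(60,130,5),np.max)
edge(g,range(-280,-110,5),np.max)
edge(cr,range(-55,200,5),np.min);edge(cr,range(-55,200,5),np.max)
# stick front part edges at z16, rear at z22
edge(s,range(-40,55,5),np.min);edge(s,range(-40,55,5),np.max)
# range check of guard roof front
```

```text
blank [481.88  46.86 119.2   59.1   -4.32]
guard [ 460.97 -178.97  218.37  140.14   -6.91]
bed [487.94  41.26 192.87 110.7   -7.13]
cradle [677.95  78.26 243.76  50.56  -1.13]
stick16 [675.04  77.96 241.18  49.61  -1.68]
stick40 [669.04  77.51 235.39  48.6   -1.72]Traceback (most recent call last):
  File "<stdin>", line 20, in <module>
  File "<stdin>", line 15, in left
    return umr_minimum(a, axis, None, out, keepdims, initial, where)
ValueError: zero-size array to reduction operation minimum which has no identity
```

Run:
```python
from h import *
c=load("top0.npz");x0,x1,y0,y1=360,720,-320,260
def mask(z,f):
    h=cv2.cvtColor(ortho(c,z,x0,x1,y0,y1),cv2.COLOR_BGR2HSV).astype(int);return f(h)
org=lambda h:(h[...,0]<19)&(h[...,1]>150)
blu=lambda h:(h[...,0]>95)&(h[...,0]<125)&(h[...,1]>100)
def mids(m,ys):
    p=[]
    for y in ys:
        r=np.nonzero(m[:,int((y1-y)*2)][:200])[0];p.append((y,x1-(r.min()+r.max())/2/2,(r.max()-r.min())/2))
    p=np.array(p);k=np.polyfit(p[:,0],p[:,1],1);return k,np.median(p[:,2])
for n,z,ys in [("front",16,range(-38,60,4)),("rear",22,range(130,192,4)),("grip",40,range(84,106,3))]:
    k,w=mids(mask(z,org),ys);print(n,"x at y=93.5",np.polyval(k,93.5).round(2),"deg",np.degrees(np.arctan(k[0])).round(2),"w",w)
m=mask(40,org);cols=m[:200].sum(0);print("flange cols y:",[y1-i/2 for i in np.nonzero(cols>66)[0]][::3])
for z,name in((22,"rear"),(16,"front")):
    cols=np.nonzero(mask(z,org)[:200].sum(0)>25)[0];cols=cols[cols>100];print(name,y1-cols.min()/2,y1-cols.max()/2)
b=mask(4,lambda h:blu(h)|org(h));cols=np.nonzero(b[:200].sum(0)>50)[0];print("plate y",y1-cols.min()/2,y1-cols.max()/2)
k,w=mids(b,list(range(-50,-42,2))+list(range(205,220,2)));print("plate mid x@93.5",np.polyval(k,93.5),np.degrees(np.arctan(k[0])),w)
```

```text
front x at y=93.5 670.15 deg 1.6 w 21.5
rear x at y=93.5 669.4 deg 2.17 w 23.0
grip x at y=93.5 667.81 deg 1.65 w 26.5
flange cols y: [np.float64(122.0), np.float64(120.5), np.float64(119.0), np.float64(117.5), np.float64(116.0), np.float64(114.5), np.float64(72.0), np.float64(70.5), np.float64(69.0), np.float64(67.5), np.float64(66.0), np.float64(64.5)]
rear 197.5 -41.5
front 198.0 -42.0
plate y 227.0 -60.0
plate mid x@93.5 669.6419630425232 1.231290203714669 48.0
```

```bash
python3 -m inch '[[[0,0,0],0.125],[[0,0,0],0.125],[[0,0,0],0.125],[[0,0,0],0.125],[[0,0,0],0.125]]' && python3 -m inch '[[[0,0,0],0.125],[[0,0,0],0.125],[[0,0,0],0.125],[[0,0,0],0.12],[[0,0,0],0]]' -1
```

```text
time_s: 0.52
ee_pos: [282.4, 585.0, 230.7]
eef_rot: [[-0.471, 0.882, -0.0], [0.882, 0.471, -0.001], [-0.001, -0.001, -1.0]]
contact_force: [0.4, 0.2, 0.5]
finger_gap: 0.995
grip_force: 0.0
time_s: 0.93
ee_pos: [282.3, 585.1, 230.7]
eef_rot: [[0.001, 1.0, -0.0], [1.0, -0.001, -0.001], [-0.001, -0.0, -1.0]]
contact_force: [-0.4, 0.7, 0.2]
finger_gap: 1.003
grip_force: 0.0
```

The stick's origin is about (669.5, 93.3), heading −1.7°. The press's feed direction is −7.0°, with the slot at about (474.3, −71). I'll move over the stick with the fingers partly closed, which keeps clear of the screwdriver.

```bash
python3 -m inch '[[[-2.5,2.0,0],0.028],[[-3,2.4,0],0],[[-3,2.4,0],0],[[-3,2.4,0],0],[[-3,2.4,0],0]]' -0.3 | grep -v gap && python3 -m inch '[[[-3,2.4,0],0],[[-3,2.4,0],0],[[-3,2.4,0],0],[[-3,2.4,0],0],[[-3,2.4,0],0]]'|grep ee_pos && python3 -m inch '[[[-3,2.4,0],0],[[-3,2.4,0],0],[[-3,2.4,0],0],[[-3,2.4,0],0],[[-3,2.4,0],0]]' | grep ee_pos && python3 -m inch '[[[-1,0.8,0],0],[[0,0,0],0],[[0,0,0],0]]'
```

```text
time_s: 1.35
ee_pos: [396.0, 436.2, 231.1]
eef_rot: [[0.023, 1.0, -0.0], [1.0, -0.023, -0.0], [-0.0, -0.0, -1.0]]
contact_force: [0.6, -0.7, -0.1]
grip_force: 0.0
ee_pos: [511.9, 283.0, 231.2]
ee_pos: [627.8, 130.0, 231.1]
time_s: 2.43
ee_pos: [634.8, 120.8, 230.8]
eef_rot: [[0.027, 1.0, -0.001], [1.0, -0.027, 0.0], [0.0, -0.001, -1.0]]
contact_force: [-0.0, 0.8, 0.3]
finger_gap: 0.65
grip_force: 0.0
```

```bash
python3 -m inch '[[[-1.33,1.77,2],0],[[-1.33,1.77,4],0],[[0,0,4],0],[[0,0,4],0],[[0,0,2],0]]' | grep ee_pos && python3 -m inch '[[[0,0,0.5],0],[[0,0,0],0],[[0,0,0],0]]'
python3 - <<'E'
from workcell import env
from h import *
c=env.camera("side");np.savez("side1.npz",**c)
uv=proj(c,np.array([[669.5,93.3,40],[665.5,-46.6,10]]));print(uv)
u,v=uv[0].astype(int);cr=c["image"][max(v-90,0):v+60,u-90:u+90];cv2.imwrite("pics/s1.png",cv2.resize(cr,None,fx=4,fy=4,interpolation=cv2.INTER_CUBIC))
E
```

```text
ee_pos: [663.7, 97.9, 69.3]
time_s: 3.1
ee_pos: [668.8, 96.7, 71.3]
eef_rot: [[0.024, 1.0, 0.002], [1.0, -0.024, 0.001], [0.001, 0.002, -1.0]]
contact_force: [0.2, 0.5, -0.4]
finger_gap: 0.65
grip_force: 0.0
[[353.77680271 217.54138688]
 [388.63016297 244.64744186]]
```

View pics/s1.png

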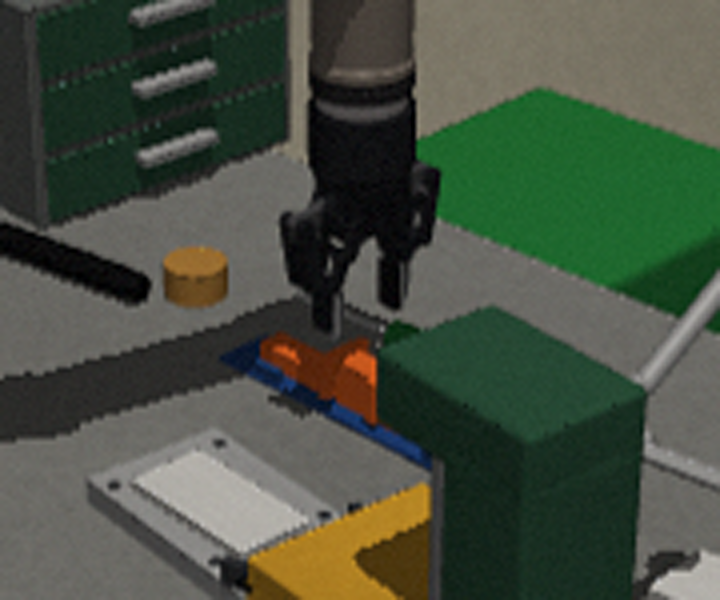

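The side crop shows the open fingers, tips at about (325,315) and (395,300), straddling the orange grip between its flanges. I'll correct the small offset and descend.

```bash
python3 -m inch '[[[-0.35,0.08,1],0],[[0,0,1],0],[[0,0,0],0],[[0,0,0],0]]'
```

```text
time_s: 3.48
ee_pos: [668.1, 91.3, 49.2]
eef_rot: [[0.027, 1.0, -0.001], [1.0, -0.027, -0.0], [-0.0, -0.001, -1.0]]
contact_force: [0.6, -0.5, -0.2]
finger_gap: 0.647
grip_force: 0.0
```

```bash
python3 -m inch '[[[0.2,0.14,1.5],0],[[0,0,1.5],0],[[0,0,1.0],0],[[0,0,0],0],[[0,0,0],0]]' && python3 -m inch '[[[0,0,0],0],[[0,0,0],0],[[0,0,0],0],[[0,0,0],0],[[0,0,0],0]]' 1 &&  python3 -m inch '[[[0,0,0],0],[[0,0,0],0],[[0,0,0],0]]'
```

```text
time_s: 3.9
ee_pos: [669.1, 93.3, 8.2]
eef_rot: [[0.027, 1.0, -0.003], [1.0, -0.027, -0.001], [-0.001, -0.003, -1.0]]
contact_force: [0.1, 0.3, -0.5]
finger_gap: 0.65
grip_force: 0.0
time_s: 4.32
ee_pos: [671.0, 93.4, 10.8]
eef_rot: [[0.027, 1.0, 0.002], [1.0, -0.027, 0.0], [0.0, 0.002, -1.0]]
contact_force: [-0.2, 0.3, 2.6]
finger_gap: 0.246
grip_force: 60.7
time_s: 4.57
ee_pos: [671.0, 93.4, 10.8]
eef_rot: [[0.027, 1.0, 0.002], [1.0, -0.027, 0.0], [0.0, 0.002, -1.0]]
contact_force: [-0.0, -0.2, 5.9]
finger_gap: 0.243
grip_force: 61.0
```

Gripped. I'll lift, check, then carry it behind the blank's tail.

```bash
python3 -m inch '[[[0,0,-0.5],0],[[0,0,-1.5],0],[[0,0,-2.5],0],[[0,0,-2.5],0],[[0,0,-1.5],0]]' | grep -E "pos|force|gap" && python3 -m inch '[[[0,0,0],0],[[1.2,-1.21,0],0.045],[[2.3,-2.4,0],0],[[2.3,-2.4,0],0],[[2.3,-2.4,0],0]]' | grep -E "pos" && python3 -m inch '[[[2.3,-2.4,0],0],[[2.3,-2.4,0],0],[[2.3,-2.4,0],0],[[2.3,-2.1,0],0],[[0,0,0],0]]' | grep pos && python3 -m inch '[[[0,0,0],0],[[0,0,0],0],[[0,0,0],0]]'
python3 - <<'E'
from workcell import env
from h import *
c=env.camera("top");np.savez("top2.npz",**c);s=env.state();print(s["ee_pos"],s["contact_force"])
O=ortho(c,100,380,620,-110,270);cv2.imwrite("pics/t2.png",O)
P=cloud(c);h=cv2.cvtColor(c["image"],cv2.COLOR_BGR2HSV);m=(h[...,0]<19)&(h[...,1]>150)&(P[...,2]>60)&(P[...,1]<260)
p=P[m];k=p[(p[:,1]<230)];print(len(k),k.min(0),k.max(0));f=np.polyfit(k[:,1],k[:,0],1);g=np.polyfit(k[:,1],k[:,2],1);print("x fit",f,np.degrees(np.arctan(f[0])),"z fit",g,np.polyval(g,130))
E
```

```text
ee_pos: [671.2, 93.4, 98.1]
contact_force: [0.6, -0.3, -1.2]
finger_gap: 0.25
grip_force: 60.3
ee_pos: [589.6, 180.1, 93.8]
ee_pos: [498.9, 285.5, 93.4]
time_s: 6.07
ee_pos: [506.0, 276.6, 94.6]
eef_rot: [[0.074, 0.997, 0.0], [0.997, -0.074, -0.001], [-0.001, 0.0, -1.0]]
contact_force: [1.3, 0.4, -1.0]
finger_gap: 0.247
grip_force: 60.2
[506.20235035 276.46476957  94.68088703] [ 0.15231394  0.01791544 -1.23975365]
838 [ 413.39331285 -401.62765081   84.53652543] [ 513.47956786  229.62082201 1068.87605599]
x fit [5.01442183e-02 4.83690531e+02] 2.870647660997298 z fit [1.14605130e-01 1.59638008e+02] 174.5366750292973
```

View pics/t2.png

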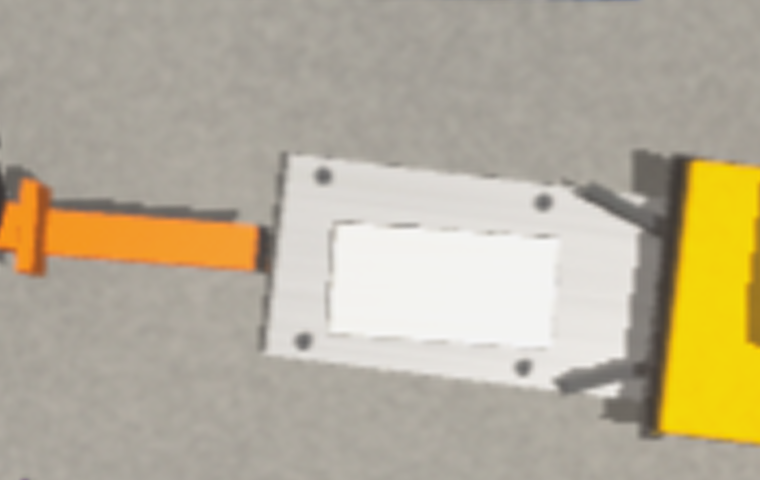

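The rectified top view shows the held stick straight, tip at (266,249), behind the blank, whose tail's middle is about (328,280). The bed begins at column 270. The tip agrees with the TCP prediction, so I'll check the tilt and lower it.

```bash
python3 - <<'E'
from h import *
c=load("top2.npz");P=cloud(c);h=cv2.cvtColor(c["image"],cv2.COLOR_BGR2HSV)
m=(h[...,0]<19)&(h[...,1]>150)&(P[...,2]>60)&(P[...,2]<112)&(P[...,1]<235)&(P[...,1]>145)
k=P[m];g=np.polyfit(k[:,1]-140,k[:,2],1);f=np.polyfit(k[:,1]-140,k[:,0],1);print(len(k),"z(tip)",g,"x",f)
E
python3 -m inch '[[[-0.6,-0.36,1.0],0],[[-0.55,-0.36,1.5],0],[[0,0,1.5],0],[[0,0,1.0],0],[[0,0,0],0]]' | grep pos;  python3 -m inch '[[[0,0,0.5],0],[[0,0,0],0],[[0,0,0],0]]'
```

```text
433 z(tip) [-5.83328511e-03  1.00102305e+02] x [8.01077487e-02 4.95877070e+02]
ee_pos: [496.5, 265.5, 42.8]
time_s: 6.78
ee_pos: [498.0, 267.4, 40.3]
eef_rot: [[0.072, 0.997, 0.001], [0.997, -0.072, 0.001], [0.001, 0.001, -1.0]]
contact_force: [0.1, -0.2, -1.6]
finger_gap: 0.25
grip_force: 60.2
```

```bash
python3 -m inch '[[[0,0,0.6],0],[[0,0,0.5],0],[[0,0,0],0],[[0,0,0],0]]' | grep -E "pos|contact" && python3 -m inch '[[[-0.5,0,0],0],[[-0.5,0,0],0],[[-0.4,0,0],0],[[0,0,0],0]]'| grep -E "pos|contact" &&  python3 -m inch '[[[-0.3,0,0],0],[[-0.3,0,0],0],[[-0.3,0,0],0],[[-0.3,0,0],0],[[0,0,0],0]]'| grep -E "pos|contact"
```

```text
ee_pos: [497.1, 267.1, 28.5]
contact_force: [0.0, 0.4, -1.4]
ee_pos: [496.5, 251.5, 29.0]
contact_force: [0.3, -0.0, -1.1]
ee_pos: [495.7, 240.9, 29.0]
contact_force: [1.1, 0.2, -1.0]
```

```bash
python3 -m inch '[[[-0.35,0,0],0],[[-0.35,0,0],0],[[-0.35,0,0],0],[[-0.35,0,0],0],[[0,0,0],0]]'| grep -E "pos|contact" && python3 -m inch '[[[-0.35,0,0],0],[[-0.35,0,0],0],[[-0.35,0,0],0],[[-0.35,0,0],0],[[0,0,0],0]]'| grep -E "pos|contact"
cat > look.py <<'E'
from workcell import env
from h import *
import sys
c=env.camera("top");np.savez("last.npz",**c);s=env.state()
x0,x1,y0,y1=360,720,-320,260
h=cv2.cvtColor(ortho(c,30,x0,x1,y0,y1),cv2.COLOR_BGR2HSV).astype(int)
m=((h[...,1]<9)&(h[...,2]>232)).astype(np.uint8)
m=cv2.morphologyEx(m,cv2.MORPH_OPEN,np.ones((5,5)));r=rect(m,30,c,x1,y1);print("blank",r)
S=np.array([474.3,-71]);t=np.radians(-7.0);d=np.array([np.sin(t),-np.cos(t)]);n=np.array([-d[1],d[0]])
a=np.radians(r[4]);b=np.array([np.sin(a),-np.cos(a)])
for nm,p in(("centre",r[:2]),("nose",r[:2]+b*r[2]/2),("tail",r[:2]-b*r[2]/2),("tip",s["ee_pos"][:2]-140*s["eef_rot"][:2,0])): print(nm,"along %.1f lat %.1f"%((p-S)@d,(p-S)@n))
print("stickdeg",np.degrees(np.arctan2(-s["eef_rot"][0,0],s["eef_rot"][1,0])),"F",s["contact_force"])
cv2.imwrite(sys.argv[1],ortho(c,30,380,620,-110,270)) if len(sys.argv)>1 else 0
E
python3 look.py
```

```text
ee_pos: [494.5, 226.0, 28.8]
contact_force: [-0.3, 0.1, -0.7]
ee_pos: [493.5, 212.0, 28.8]
contact_force: [-0.4, -0.1, -0.9]
blank [477.29  10.52 122.18  64.    -4.4 ]
centre along -81.3 lat -7.0
nose along -20.2 lat -4.2
tail along -142.3 lat -9.7
tip along -143.6 lat -8.7
stickdeg -4.178104670468133 F [-0.03392167 -0.17659749 -1.36877801]
```

```bash
for i in 1; do python3 -m inch '[[[-0.25,0.03,0],0],[[-0.25,0.03,0],0],[[-0.25,0.03,0],0],[[0,0,0],0]]'| grep -E "pos|contact"; python3 -m inch '[[[-0.25,0.03,0],0],[[-0.25,0.03,0],0],[[-0.25,0.03,0],0],[[0,0,0],0]]'| grep -E "pos|contact"; done; python3 look.py pics/t3.png
```

```text
ee_pos: [493.9, 205.1, 28.8]
contact_force: [-0.4, -0.4, -1.1]
ee_pos: [494.3, 197.4, 28.8]
contact_force: [-0.0, -0.0, -1.5]
blank [477.16  -0.62 115.64  66.69  -4.76]
centre along -70.2 lat -5.7
nose along -12.4 lat -3.5
tail along -128.0 lat -8.0
tip along -129.0 lat -5.9
stickdeg -4.155479769586012 F [ 0.65767986 -0.08034323 -1.63540443]
```

View pics/t3.png

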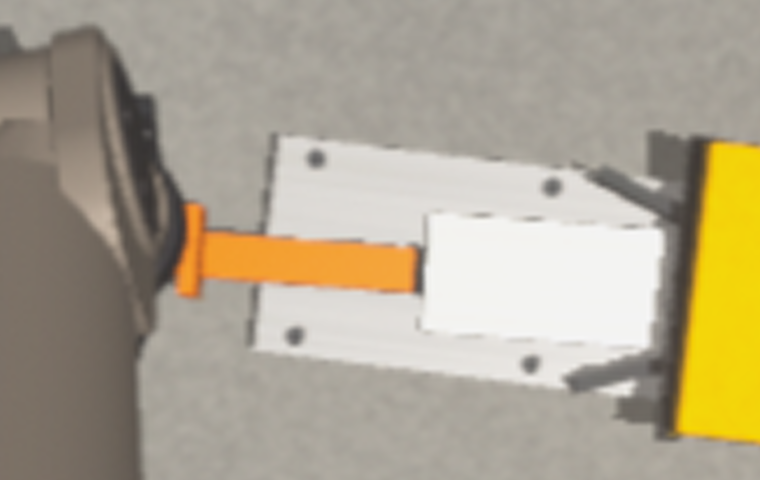

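The picture shows the blank's nose ((664,228) to (657,348)) entering centred between the jaws. Its tail's middle is at (423,271), with the stick's end squarely on it. I'll continue while turning the stick gently into line.

```bash
python3 -m inch '[[[-0.2,0.15,0],0.006],[[-0.2,0.15,0],0.006],[[0,0,0],0]]'| grep -E "pos|contact"; python3 -m inch '[[[-0.2,0.15,0],0.006],[[-0.2,0.15,0],0.006],[[0,0,0],0]]'| grep -E "pos|contact";python3 -m inch '[[[-0.2,0.15,0],0.006],[[-0.2,0.15,0],0.006],[[0,0,0],0]]'| grep -E "pos|contact";  python3 look.py
```

```text
ee_pos: [497.3, 193.6, 28.9]
contact_force: [-0.2, 0.0, -1.5]
ee_pos: [500.0, 189.2, 28.9]
contact_force: [-0.3, 0.8, -1.0]
ee_pos: [502.6, 184.9, 28.9]
contact_force: [0.2, 0.3, -1.3]
blank [478.12  -5.78 102.99  68.02  -7.33]
centre along -65.2 lat -4.2
nose along -13.7 lat -4.5
tail along -116.7 lat -3.9
tip along -117.4 lat -1.3
stickdeg -6.212598392339601 F [ 1.01765148 -0.5382594  -1.19826498]
```

```bash
python3 -m inch '[[[-0.2,0.04,0],0.004],[[-0.2,0.04,0],0.004],[[0,0,0],0]]'| grep -E "pos|contact"; python3 -m inch '[[[-0.2,0.03,0],0.004],[[-0.2,0.0,0],0],[[0,0,0],0]]'| grep -E "pos|contact"; python3 -m inch '[[[-0.2,0,0],0],[[-0.2,0.0,0],0],[[0,0,0],0]]'| grep -E "pos|contact"; python3 look.py pics/t4.png
```

```text
ee_pos: [502.7, 180.9, 28.9]
contact_force: [0.9, 0.3, -1.9]
ee_pos: [502.3, 176.8, 28.9]
contact_force: [-0.0, 0.2, -1.3]
ee_pos: [501.9, 173.0, 28.9]
contact_force: [0.8, 0.8, -0.9]
blank [ 653.79 -256.45  114.3    55.59    1.09]
centre along 162.2 lat 200.8
nose along 218.8 lat 208.8
tail along 105.6 lat 192.7
tip along -105.5 lat -2.1
stickdeg -6.89206109757589 F [ 0.54517388  0.03080693 -1.48749673]
```

View pics/t4.png

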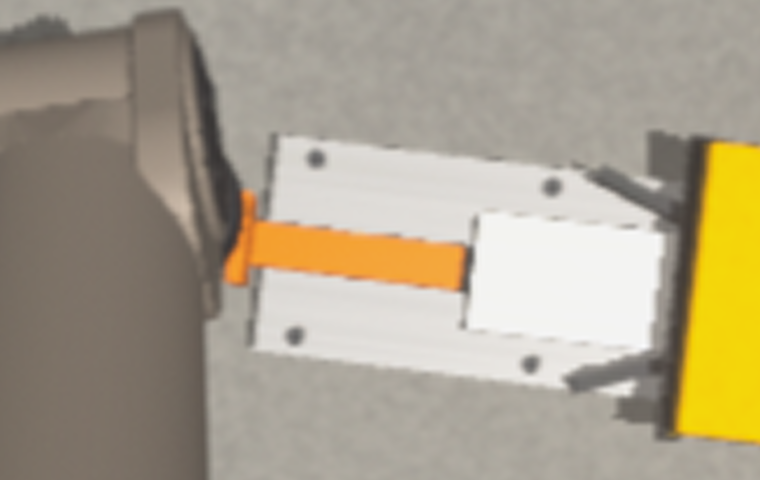

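The picture shows the blank nearly parallel to the channel, with the tail's middle at (471,270). That puts it 106 mm before the face and about 2 mm off the centreline, and the nose is inside the opening. I'll feed straight on.

```bash
python3 -m inch '[[[-0.25,0.03,0],0],[[-0.25,0.03,0],0],[[-0.25,0.03,0],0],[[0,0,0],0]]'| grep -E "pos|contact"; python3 -m inch '[[[-0.25,0.03,0],0],[[-0.25,0.03,0],0.002],[[-0.25,0.03,0],0],[[-0.25,0.03,0],0],[[0,0,0],0]]'| grep -E "pos|contact"; python3 -m inch '[[[-0.25,0,0],0],[[-0.25,0,0],0],[[-0.25,0,0],0],[[-0.25,0,0],0],[[0,0,0],0]]'| grep -E "pos|contact"; python3 look.py|tail -2
```

```text
ee_pos: [501.8, 165.0, 28.8]
contact_force: [0.2, 1.1, -1.3]
ee_pos: [501.8, 154.9, 28.8]
contact_force: [-0.3, -0.5, -0.5]
ee_pos: [500.6, 145.0, 28.8]
contact_force: [0.2, 0.6, -0.9]
tip along -77.7 lat -0.4
stickdeg -7.022420127119402 F [ 0.25009983  0.05808815 -1.00229006]
```

```bash
python3 -m inch '[[[-0.25,0,0],0],[[-0.25,0,0],0],[[-0.25,0,0],0],[[-0.25,0,0],0],[[0,0,0],0]]'| grep -E "pos|contact"; python3 -m inch '[[[-0.25,0,0],0],[[-0.25,0,0],0],[[-0.25,0,0],0],[[-0.25,0,0],0],[[0,0,0],0]]'| grep -E "pos|contact"; python3 -m inch '[[[-0.25,0,0],0],[[-0.25,0,0],0],[[-0.25,0,0],0],[[-0.25,0,0],0],[[0,0,0],0]]'| grep -E "pos|contact"; python3 look.py pics/t5.png|tail -2
```

```text
ee_pos: [499.4, 135.2, 28.9]
contact_force: [-0.1, 0.7, -0.9]
ee_pos: [498.1, 125.2, 28.8]
contact_force: [-0.4, -0.0, -1.3]
ee_pos: [496.9, 115.3, 28.8]
contact_force: [0.5, -0.4, -1.6]
tip along -47.7 lat -0.4
stickdeg -7.025957812432661 F [ 0.66656131 -0.12291573 -1.24511129]
```

View pics/t5.png

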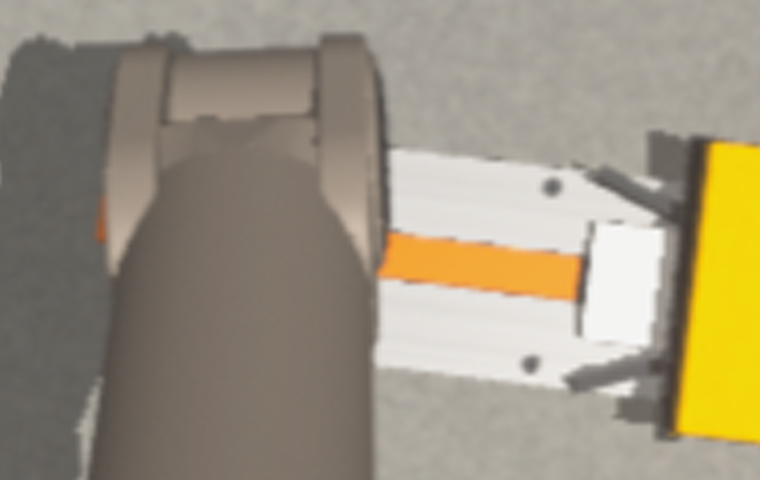

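The view shows the blank square in the channel, tail from (593,222) to (580,337), with the stick centred on it. The roller bump comes next, so I'll take finer steps.

```bash
f(){ grep -E "pos|contact"; }; python3 -m inch '[[[-0.2,0,0],0],[[-0.2,0,0],0],[[-0.2,0,0],0],[[-0.2,0,0],0],[[-0.2,0,0],0]]'|f; python3 -m inch '[[[-0.15,0,0],0],[[-0.15,0,0],0],[[-0.1,0,0],0],[[0,0,0],0]]'|f; python3 -m inch '[[[-0.1,0,0],0],[[-0.1,0,0],0],[[0,0,0],0]]'|f; python3 -m inch '[[[-0.1,0,0],0],[[-0.1,0,0],0],[[0,0,0],0]]'|f
```

```text
ee_pos: [495.8, 106.1, 28.9]
contact_force: [0.5, 2.0, -0.6]
ee_pos: [495.5, 103.6, 29.1]
contact_force: [-0.0, 4.5, -0.6]
ee_pos: [495.6, 103.2, 29.3]
contact_force: [1.1, 7.6, -0.5]
ee_pos: [495.6, 101.4, 29.4]
contact_force: [-0.6, 8.1, -0.2]
```

```bash
f(){ grep -E "pos|contact"; }; python3 -m inch '[[[-0.1,0,0],0],[[-0.1,0,0],0],[[0,0,0],0]]'|f; python3 -m inch '[[[-0.1,0,0],0],[[-0.1,0,0],0],[[0,0,0],0]]'|f; python3 -m inch '[[[-0.1,0,0],0],[[-0.1,0,0],0],[[0,0,0],0]]'|f
```

```text
ee_pos: [495.3, 98.9, 29.3]
contact_force: [0.1, 7.0, -0.4]
ee_pos: [494.9, 96.4, 29.2]
contact_force: [1.2, 5.7, -0.3]
ee_pos: [494.6, 94.3, 29.2]
contact_force: [0.6, 7.0, 0.6]
```

```bash
f(){ grep -E "pos|contact"; }; python3 -m inch '[[[-0.1,0,0],0],[[-0.1,0,0],0],[[0,0,0],0]]'|f; python3 -m inch '[[[-0.1,0,0],0],[[-0.1,0,0],0],[[0,0,0],0]]'|f
```

```text
ee_pos: [494.4, 92.3, 29.2]
contact_force: [0.6, 6.4, -0.5]
ee_pos: [494.1, 90.3, 29.2]
contact_force: [0.8, 5.6, -0.9]
```

Past the bump, the blank slides with about 6 N of drag. The stop is at least 38 mm further, so I'll feed about 27 mm and check after each call.

```bash
f(){ grep -E "time|pos|contact"; }; python3 -m inch '[[[-0.15,0,0],0],[[-0.15,0,0],0],[[-0.15,0,0],0],[[-0.15,0,0],0],[[0,0,0],0]]'|f; python3 -m inch '[[[-0.15,0,0],0],[[-0.15,0,0],0],[[-0.15,0,0],0],[[-0.15,0,0],0],[[0,0,0],0]]'|f; python3 -m inch '[[[-0.15,0,0],0],[[-0.15,0,0],0],[[-0.15,0,0],0],[[-0.15,0,0],0],[[0,0,0],0]]'|f; python3 -m inch '[[[-0.15,0,0],0],[[-0.15,0,0],0],[[-0.15,0,0],0],[[-0.15,0,0],0],[[0,0,0],0]]'|f; python3 -m inch '[[[-0.15,0,0],0],[[-0.15,0,0],0],[[0,0,0],0]]'|f
```

```text
time_s: 16.5
ee_pos: [493.3, 84.2, 29.1]
contact_force: [0.1, 6.5, -0.7]
time_s: 16.92
ee_pos: [492.5, 78.2, 29.1]
contact_force: [-0.2, 6.0, -0.5]
time_s: 17.33
ee_pos: [491.8, 72.3, 29.1]
contact_force: [0.5, 5.8, 0.0]
time_s: 17.75
ee_pos: [491.1, 66.3, 29.1]
contact_force: [0.9, 6.2, -0.4]
time_s: 18.0
ee_pos: [490.7, 63.3, 29.1]
contact_force: [0.5, 5.8, -0.8]
```

Up to 40 mm may remain. I'll take 1 mm rows and chain the calls so that each runs only if the last reading stayed below 9.5 N.

```bash
cat > g.sh <<'E'
g(){ grep -E "ee_pos|contact" | tee /dev/stderr | tr -d '[],' | awk '/contact/{exit ($3>9.5)}'; }
E
. ./g.sh; python3 -m inch '[[[-0.1,0,0],0],[[-0.1,0,0],0],[[-0.1,0,0],0],[[0,0,0],0]]'|g && python3 -m inch '[[[-0.1,0,0],0],[[-0.1,0,0],0],[[-0.1,0,0],0],[[0,0,0],0]]'|g && python3 -m inch '[[[-0.1,0,0],0],[[-0.1,0,0],0],[[-0.1,0,0],0],[[0,0,0],0]]'|g && python3 -m inch '[[[-0.1,0,0],0],[[-0.1,0,0],0],[[-0.1,0,0],0],[[0,0,0],0]]'|g && python3 -m inch '[[[-0.1,0,0],0],[[-0.1,0,0],0],[[-0.1,0,0],0],[[0,0,0],0]]'|g && python3 -m inch '[[[-0.1,0,0],0],[[-0.1,0,0],0],[[-0.1,0,0],0],[[0,0,0],0]]'|g
```

```text
ee_pos: [489.1, 49.3, 29.5]
contact_force: [0.3, 14.0, 2.3]
```

```bash
f(){ grep -E "time|pos|contact"; }; python3 -m inch '[[[0,0,0],0]]'|f; python3 -m inch '[[[-0.05,0,0],0],[[0,0,0],0]]'|f;  python3 -m inch '[[[-0.05,0,0],0],[[0,0,0],0]]'|f
```

```text
time_s: 20.08
ee_pos: [489.0, 49.4, 29.5]
contact_force: [0.3, 13.7, 1.3]
time_s: 20.25
ee_pos: [489.0, 49.4, 29.5]
contact_force: [0.2, 14.1, 1.4]
time_s: 20.42
ee_pos: [489.1, 49.3, 29.6]
contact_force: [1.0, 15.2, 2.5]
```

```bash
f(){ grep -E "time|pos|contact"; }; python3 -m inch '[[[-0.05,0,0],0],[[-0.03,0,0],0],[[0,0,0],0]]'|f;  python3 -m inch '[[[0,0,0],0],[[0,0,0],0],[[0,0,0],0],[[0,0,0],0]]'|f
```

```text
time_s: 20.67
ee_pos: [489.0, 49.2, 29.6]
contact_force: [1.1, 17.4, 2.9]
time_s: 21.0
ee_pos: [489.0, 49.2, 29.6]
contact_force: [0.2, 16.6, 2.9]
```

The push is stalled and holding at about 17 N against the stop, with the blank's nose about 139 mm in. I'll back out and lift.

```bash
f(){ grep -E "pos|contact"; }; python3 -m inch '[[[0.3,0,0],0],[[0.3,0,0],0],[[0.4,0,0],0],[[0.5,0,0],0],[[0.8,0,0],0]]'|f; python3 -m inch '[[[1,0,0],0],[[1.5,0,0],0],[[1.5,0,0],0],[[1,0,0],0],[[0,0,0],0]]'|f; python3 -m inch '[[[0,0,-1],0],[[0,0,-2],-0.0325],[[0,0,-3],-0.032],[[0,0,-2],-0.031],[[0,0,0],0]]'|f; python3 -m inch '[[[0,0,0],0],[[0,0,0],0],[[0,0,0],0]]'
```

```text
ee_pos: [490.3, 63.3, 28.7]
contact_force: [0.0, 0.4, -1.5]
ee_pos: [497.2, 117.6, 28.8]
contact_force: [-0.9, 0.5, -0.6]
ee_pos: [500.1, 113.5, 113.5]
contact_force: [1.1, -0.0, -0.7]
time_s: 22.5
ee_pos: [495.7, 113.6, 107.8]
eef_rot: [[0.027, 1.0, -0.002], [1.0, -0.027, -0.001], [-0.001, -0.002, -1.0]]
contact_force: [-0.3, 0.1, -1.7]
finger_gap: 0.249
grip_force: 60.2
```

Run:
```python
from workcell import env
import numpy as np
s=env.state();R=s["eef_rot"];d=np.array([671,93.4,100])-s["ee_pos"];print(s["ee_pos"],(R.T@d).round(1),np.degrees(np.arctan2(-R[0,0],R[1,0])))
```

```text
[495.6657989  113.60357708 107.83364768] [-15.4 175.8   7.5] -1.5726116020129328
```

```bash
f(){ grep -E "pos|contact"; }; python3 -m inch '[[[-0.15,1.2,0],0],[[-0.2,2.4,0],0],[[-0.25,2.8,0],0],[[-0.25,2.8,0],0],[[-0.25,2.8,0],0]]'|f; python3 -m inch '[[[-0.25,2.8,0],0],[[-0.15,1.8,0],0],[[-0.04,0.98,0],0],[[0,0,0],0],[[0,0,0],0]]'|f; python3 -m inch '[[[0,0,1.5],0],[[0,0,2],0],[[0,0,2],0],[[0,0,1],0],[[0,0,0],0]]'|f; python3 -m inch '[[[0,0,0],0],[[0,0,0],0]]'|f
```

```text
ee_pos: [616.5, 99.8, 107.2]
contact_force: [1.2, -0.2, -1.0]
ee_pos: [671.0, 93.8, 107.0]
contact_force: [-0.6, 0.6, -0.7]
ee_pos: [668.5, 94.6, 40.6]
contact_force: [-1.2, 0.7, -0.8]
ee_pos: [672.7, 94.4, 45.0]
contact_force: [-0.1, -0.3, -0.5]
```

```bash
f(){ grep -E "pos|contact"; }; python3 -m inch '[[[-0.1,-0.15,0.8],0],[[0,0,0.8],0],[[0,0,0.6],0],[[0,0,0],0],[[0,0,0],0]]'|f; python3 -m inch '[[[0,0,0.3],0],[[0,0,0.3],0],[[0,0,0.3],0],[[0,0,0],0],[[0,0,0],0]]'|f
```

```text
ee_pos: [670.1, 93.4, 21.1]
contact_force: [1.2, -0.2, -1.1]
ee_pos: [670.4, 93.4, 12.6]
contact_force: [-0.2, -0.2, -1.3]
```

```bash
f(){ grep -E "pos|contact"; }; python3 -m inch '[[[0,0,0.1],0],[[0,0,0.1],0],[[0,0,0],0],[[0,0,0],0]]'|f; python3 -m inch '[[[0,0,0.05],0],[[0,0,0],0],[[0,0,0],0]]'|f
```

```text
ee_pos: [670.6, 93.4, 10.9]
contact_force: [0.3, -0.6, -1.2]
ee_pos: [670.7, 93.4, 10.8]
contact_force: [-1.6, 0.2, 2.6]
```

The stick is on the base plate. I'll release to the same partial opening and withdraw upward.

```bash
f(){ grep -E "pos|contact|gap"; }; python3 -m inch '[[[0,0,0],0],[[0,0,0],0],[[0,0,0],0],[[0,0,0],0],[[0,0,0],0]]' -0.3|f; python3 -m inch '[[[0,0,-0.5],0],[[0,0,-1],0],[[0,0,-2],0],[[0,0,-3],0],[[0,0,-3],0]]'|f;  python3 -m inch '[[[2,0,-3],0],[[3,0,-2],0],[[3,0,0],0],[[3,0,0],0],[[3,0,0],0]]'|f; python3 -m inch '[[[3,0,0],0],[[3,0,0],0],[[2,0,0],0],[[0,0,0],0],[[0,0,0],0]]'|f
python3 - <<'E'
from workcell import env
from h import *
c=env.camera("top");np.savez("top9.npz",**c);x1,y1=720,260
a=load("top0.npz")
P=cloud(c)
org=lambda o:(lambda h:(h[...,0]<19)&(h[...,1]>150))(cv2.cvtColor(o,cv2.COLOR_BGR2HSV).astype(int))
for k in(a,c):
    m=org(ortho(k,16,600,720,-100,260));print(rect(m,16,k,720,260))
    Q=cloud(k);h=cv2.cvtColor(k["image"],cv2.COLOR_BGR2HSV);q=Q[(h[...,0]<19)&(h[...,1]>150)&(abs(Q[...,0]-669)<8)&(Q[...,1]<55)&(Q[...,1]>-40)&(Q[...,2]<60)];print("front z",np.median(q[:,2]),np.polyfit(q[:,1],q[:,2],1))
cv2.imwrite("pics/end.png",ortho(c,16,400,720,-130,260,s=1.8))
E
```

```text
ee_pos: [670.7, 93.4, 10.3]
contact_force: [0.2, -0.0, -0.5]
finger_gap: 0.644
ee_pos: [670.1, 93.2, 106.6]
contact_force: [1.7, -0.4, 0.1]
finger_gap: 0.653
ee_pos: [674.7, 234.9, 157.6]
contact_force: [0.4, -0.6, 0.5]
finger_gap: 0.65
ee_pos: [675.9, 315.4, 155.9]
contact_force: [0.6, -0.5, -0.4]
finger_gap: 0.649
[674.8   78.03 241.29  50.08  -1.68]
front z 16.12909073390565 [7.34541895e-03 1.60260720e+01]
[674.79  78.02 241.16  50.07  -1.67]
front z 16.18094406357436 [-4.29893548e-03  1.61345647e+01]
```

View pics/end.png

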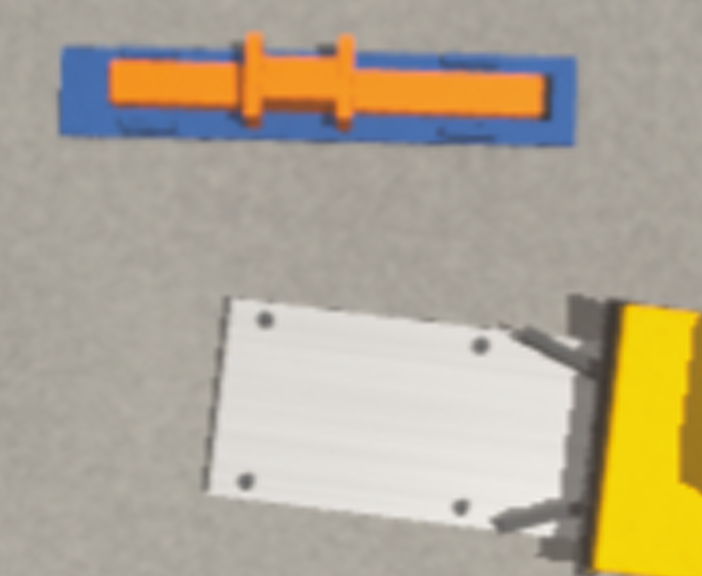

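The final view shows the stick flat in its cradle, grip at (298,82) and tip at (547,97), at the same pose as at the start. The bed is empty and the blank is inside the guard. I'll hand in the job.

```bash
python3 -m inch '[[[0,0,0],0],[[0,0,0],0],[[0,0,0],0]]' | head -2; python3 -c "
from workcell import env
print(env.close_job())"
```

```text
time_s: 27.3
ee_pos: [676.9, 311.4, 155.8]
the job is handed in; nothing more can be done
None
```

The job is handed in at about 27 s, and the judge returned no verdict: the blank was fed until it stalled, about 139 mm behind the guard's face, and was held there at about 17 N (the home pin cannot be seen, so its seating rests on that stall), and the stick lies flat in its cradle at its starting pose with the gripper clear.

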